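# Load the paint-jar shaker and latch its hold-down

### The job

Load the paint-jar shaker: free the clamp knob, draw the tray all the way out, and stand every paint jar from around the shaker upright in it, side by side in one row. Then push the tray fully home, tighten the clamp knob again, and last press the hold-down lever down until its catch holds it. Leave the palette, the brush pot and the water cup where they are.

Things in the scene. Friction and masses are not known exactly. Their poses are not given: they have to be found in the camera images.
- shaker: Fixed bench paint-jar shaker: grey motor base 225 (x) x 575 (y) mm, deck top 66 mm above the table. Origin on the table, midway between the tray's two end positions, below its centre line; x points away from the robot (base from -60 to +165 mm), y along the tray's slide (base from -250 to +325 mm). Place and yaw vary.
- tray (a joint): Slide of the steel jar tray, m: 0 = fully home under the raised hold-down pad (tray centre at shaker y = +115 mm); grows as it is drawn out along the shaker's -y to the stop at 0.23 (centre at y = -115 mm), clear of the hold-down. Slides with about 3 N once the clamp is free; the tight clamp holds it against over 25 N. Starts nearly home, clamped.
- tray_floor (a point): Centre of the tray's inner floor, 85 mm above the table; moves with the tray; axes parallel to the shaker's. Inside 54 mm (x) by 198 mm (y); walls 14 mm high, 4 mm thick. It takes any four of the jars in one row along y, with 10 mm to spare at the least.
- tray_pull (a point): The tray's pull, a black upright block 20 mm (x) by 16 mm (y), 128 mm from the tray's centre beyond its -y end (17 mm clear of the end wall), top 50 mm above the tray floor. This point: on its axis, 35 mm above the tray floor, 120 mm above the table; axes as the shaker's.
- clamp (a joint): Turn of the clamp knob, rad, clockwise from above: 0 = free (stop), 1.3 = hard tight (stop); its screw bites from 0.8 and grips well from 1.0. Takes 0.16 N m, rising to 0.35 N m when hard tight; stays where it is left (may ease back 0.1). Starts tight, 1.1 to 1.3. One turn of the wrist covers it.
- clamp_grip (a point): On the clamp knob's axis at grip height, 126 mm above the table, at shaker x = 0, y = 285 mm. The knob is a black wing 46 mm long, 14 mm thick, from 108 to 134 mm above the table, on a bridge (top at 102 mm) over the tray's tongue. The point turns with the knob, its x axis along the wing: yaw = shaker's yaw + 2.22 - joint value.
- lever (a joint): Angle of the hold-down lever, rad: 0 = raised by its spring, grows as the handle is pressed down. At about 0.61 the catch snaps over the lever's side pin and holds it at 0.60; lower stop 0.64. Unlatched it springs back to 0. Takes 4 N at the handle at first, about 10 N at the end with jars under the pad.
- lever_grip (a point): Middle of the lever's handle, a black rubber bar 22 mm thick, 80 mm long (along the shaker's y), 255 mm from the hinge towards the robot: 299 mm above the table when raised, 155 mm when latched. Press it from above, following its arc.
- lever_hinge (a point): Hinge of the lever, 155 mm above the table at shaker x = 130, y = 115 mm; it turns about the shaker's y axis. Under the lever, 130 mm from here, hangs a sprung rubber-faced pad 44 mm (x) by 140 mm (y) that bears on the jar lids when down; raised, its underside is over 190 mm above the table.
- catch_nose (a point): Nose of the lever's spring catch: a steel upright 12 mm wide at shaker x = -75, y = 80 mm, its hook top up to 183 mm above the table, beside the lever arm and 50 mm behind the handle. Leave it alone; it snaps by itself.
- jar_a: Closed paint jar, white plastic with a black lid and paper label, round, 42 mm across (diameter), 46 mm high, about 0.1 kg; straight sides that may be gripped anywhere. Origin at the centre of its underside, z up its axis. May be absent.
- jar_b: Closed paint jar, white plastic with a black lid and paper label, round, 46 mm across (diameter), 46 mm high, about 0.1 kg; straight sides that may be gripped anywhere. Origin at the centre of its underside, z up its axis. May be absent.
- jar_c: Closed paint jar, white plastic with a black lid and paper label, round, 50 mm across (diameter), 46 mm high, about 0.1 kg; straight sides that may be gripped anywhere. Origin at the centre of its underside, z up its axis. May be absent.
- jar_d: Closed paint jar, white plastic with a black lid and paper label, square, 44 mm wide (square plan, x and y across its flats), 46 mm high, about 0.1 kg; straight sides that may be gripped anywhere. Origin at the centre of its underside, z up its axis. May be absent.
- jar_e: Closed paint jar, white plastic with a black lid and paper label, square, 48 mm wide (square plan, x and y across its flats), 46 mm high, about 0.1 kg; straight sides that may be gripped anywhere. Origin at the centre of its underside, z up its axis. May be absent.
- palette: Bystander: white mixing palette with a grey rim, 140 x 200 x 13 mm, lying on the table; origin at the centre of its underside.
- brush_pot: Bystander: terracotta pot with brushes, 80 mm in diameter, 220 mm high; origin at the centre of its underside.
- water_cup: Bystander: white water cup, 76 mm in diameter, 85 mm high; origin at the centre of its underside.
Mind the look-alikes: they are no part of the job. What is shaped like the jar_c but pink or red is not meant.

How it is judged:
By the outcome, as a careful person would: the job done as asked, in the order asked, and still so for the second after the job is handed in, with the robot touching nothing.
Of jar_a, jar_b, jar_c, jar_d, jar_e only 3 to 4 are there at a start; the rules pass over those that are not, and their reading is None.
At some moment in a run one of jar_a, jar_b, jar_c, jar_d, jar_e may be knocked a few centimetres aside while the robot is not near it.
It also fails if it takes over 210 s, if anything falls off the work surface, if the arm or the gripper's body presses on something with over 40 N, if the wrist force passes 120 N, or if a joint passes its speed limit or range.

### The arm

A 6-joint arm with a two-finger parallel gripper is mounted at the origin on the work surface. World frame = base frame: x ahead of the robot, y to its left, z up, the work surface at z = 0. Lengths are in m, angles in rad, forces in N, time in s.
With the tool pointing down it reaches from about 0.25 to 0.775 m from the base axis. Payload 4 kg.
Tool frame: the origin (TCP) lies on the centre line of the jaws, within the pads' length; the fingertips stand robot.tips_ahead ahead of it and the grasp point (between the pads) lies 8 mm behind it (robot.tips_ahead is the distance from the TCP to the fingertips, in m); z points along the fingers, y is the line along which they close (so a half turn about z gives the same grasp; the last joint's range is limited). The gripper opens to 94 mm and grips with 3 to 60 N. Pads are 16 mm wide; open, the fingers measure 119 mm over their backs; the gripper's body (75 mm by 177 mm) begins 78 mm behind the grasp point.
Start: joints at [1.038, 0.087, 1.371, -0, 1.684, -0.103], TCP at [0.229, 0.5, 0.217] pointing down, gripper open.
Joint ranges: [-3.1, 3.1], [-0.76, 2.03], [0.27, 2.55], [-1.08, 4.22], [0.17, 2.65], [-2.57, 2.57]. Speed limits (rad/s): [2.79, 2.79, 3.14, 3.14, 3.14, 3.14].

### API

Orientations are given as [roll, pitch, yaw] about the fixed x, y, z axes, in that order (R = Rz(yaw) Ry(pitch) Rx(roll)).
In Python, from bench import robot, snapshot, close_job, spotter gives the robot as it stands. The module is installed in compiled form; this text tells all that it offers.
- The arm moves only by the tool servo_tool, never from a script. Its argument "commands" is one flat list of numbers, 7 for each row, row after row: the shift along the tool's x, y, z in m, then the turn, a rotation vector about the tool's x, y, z in degrees, then the finger opening in m, from 0 to 0.094. In form: [x, y, z, ax, ay, az, grip, x, y, z, ax, ay, az, grip, ...]. A call has 1 to 10 rows; each row is the pose to reach, as a shift and turn from the pose commanded when the call began, along the tool's axes at that moment; what a row does not reach only later rows make up. A row lasts 1/8 s, in which the tool goes at most 62.5 mm and 10.7 degrees, less where a joint would pass 70% of its speed; a pose out of reach is approached as far as the arm can. A call with a gripper value outside its range is refused whole. The fingers move at their own pace and stop on an object; the grip force is fixed at half the most. Time passes only in rows, so rows that repeat a pose let the fingers close. It gives the time, the measured TCP pose, the force, the opening and the grip force at its end, in the units of the state.
- robot.get_obs(): the state, without advancing time (a new reading comes with each control period).
- snapshot(name): name is "scene" or "side" or "wrist"; returns a dict with "img" (400x640x3 uint8, blue, green, red), "camera_matrix" (3x3 intrinsics, pixels), "extrinsics" (4x4, takes a point from camera to world coordinates); the wrist camera has in their place "hand_eye" (4x4, takes a point from camera to tool coordinates, whose origin is the TCP and whose axes are the flange's). Camera axes: x right, y down, z forward; pixel columns grow to the right and rows downward; lengths in m; the calibration is good to about 2 mm. A picture is of the moment at which its call begins: read the wrist's pose just before it. There is no depth.
- close_job(): hands the job in; it is judged then, once.
Trained networks look in a picture, given as the dict that the camera call returned (one of the last four; its "shot" number tells which), for a name from the list of things; names that differ only in an ending like _2 or _b are one class to them, and where a whole thing is asked for, a point or a joint stands for the part that bears it (a point fixed in the world has none). Each returns a list of dicts, best first, with "conf" (0 to 1); they miss things now and then, are a little off and sometimes report something else, mostly with a low value. They report only what shows in the picture. A call takes as long as a camera call. They do not tell look-alikes from the thing itself.
- spotter.trace(name, picture): "region" (400x640 bool, what is visible of it) and "box" ([left, top, width, height] in pixels, round what is visible of it).
The state is a dict: "time": time; "joint_positions": joint angles; "qvel": joint speeds; "joint_torque": joint torques, N m; "tool_pos": TCP position; "ee_rot": TCP orientation; "wrist_force": force on the tool from outside, world axes, zero at the start; "wrist_torque": the same for the moment, N m; "width": finger opening in m; "finger_force": force on a finger pad.
Only numpy, scipy, OpenCV 4.12 (cv2) and the standard library are available. Lean on these libraries where they do the work, as an engineer would, in place of code of your own. Each camera call takes 0.05 s, during which the arm holds its last target. There are 200 camera calls.

## Working session

There is one attempt and no reset: what is moved stays moved. The work goes in short steps, Python scripts to look and compute and a tool call to move; the robot and the scene stay as the last step left them, time stands still between calls to the robot, and variables do not carry over. Pictures are saved under pics/ and viewed, at most 14 in all, crops included, and the job is handed in when it is done.

Besides the shell and the picture viewer there is one more tool, called after "Request:" in YAML: its name, and indented under it one key for each argument. servo_tool: Moves the arm, as the interface text tells. Its arguments: {"type":"object","properties":{"commands":{"type":"array","items":{"type":"number"}}},"required":["commands"]}

```bash
ls; mkdir -p pics; python3 - <<'E'
from bench import robot,snapshot,spotter
import cv2
print(robot.get_obs(), robot.tips_ahead)
for n in ["scene","side"]:
    s=snapshot(n); cv2.imwrite(f"pics/{n}0.png",s["img"]); print(n,s["camera_matrix"].tolist(),s["extrinsics"].tolist(),s["shot"])
    for k in ["jar_a","jar_d","shaker","tray","tray_pull","clamp","lever","palette","brush_pot","water_cup"]:
        for r in spotter.trace(k,s)[:6]: print(k,round(r["conf"],2),r["box"])
E
```

```text
pics
{'time': 0.0, 'joint_positions': array([ 1.03788586e+00,  8.79324781e-02,  1.37225797e+00, -2.00352819e-06,
        1.68357952e+00, -1.03095996e-01]), 'qvel': array([-0.00101623, -0.00012724,  0.00066463, -0.0001766 ,  0.00024201,
       -0.00088643]), 'joint_torque': array([-4.22689970e-05, -3.40190077e+01, -3.02425575e+01,  7.16519728e-02,
        3.30269441e-02, -1.80573725e-04]), 'tool_pos': array([0.22892105, 0.49951812, 0.21531457]), 'ee_rot': array([-3.13942670e+00, -2.22093872e-04,  2.71177772e+00]), 'wrist_force': array([ 0.5522523, -1.2955402, -0.9627835]), 'wrist_torque': array([ 0.00990923, -0.00968705,  0.01676612]), 'finger_force': 0.0, 'width': 0.09396582896689906} 0.011
scene [[416.28277373781475, 0.0, 317.1561195575414], [0.0, 416.28277373781475, 198.06457119848696], [0.0, 0.0, 1.0]] [[-0.8494770297186893, 0.44633640203159747, -0.28137624669079847, 0.9018411723835125], [0.527455150469724, 0.731923663158587, -0.43136853797127567, 0.5758252252072009], [0.013410452016013756, -0.5148510148868342, -0.8571747734544706, 1.2975307466254933], [0.0, 0.0, 0.0, 1.0]] 1
jar_
[... 1553 characters left out ...]
5 [403.9, 178.5, 12.2, 16.3]
jar_d 0.62 [196.2, 307.9, 30.1, 41.5]
jar_d 0.56 [387.1, 208.1, 12.8, 11.2]
jar_d 0.53 [417.1, 168.0, 18.1, 19.5]
jar_d 0.52 [255.8, 312.1, 22.7, 21.8]
shaker 0.2 [193.8, 259.9, 29.1, 53.1]
tray 0.56 [251.9, 198.2, 61.2, 71.6]
tray_pull 0.93 [258.1, 198.8, 56.7, 60.3]
lever 0.61 [254.7, 188.3, 61.5, 30.1]
lever 0.6 [344.3, 137.7, 45.4, 36.6]
lever 0.3 [194.2, 258.9, 28.8, 54.2]
lever 0.27 [249.8, 251.7, 11.8, 9.6]
palette 0.69 [254.8, 308.2, 26.0, 23.4]
brush_pot 0.65 [213.2, 162.8, 146.4, 126.2]
brush_pot 0.59 [195.7, 259.4, 28.0, 54.8]
water_cup 0.82 [196.3, 312.1, 31.2, 36.9]
water_cup 0.23 [194.1, 257.8, 29.5, 56.9]
water_cup 0.19 [216.0, 166.9, 145.6, 126.2]
```

```bash
python3 - <<'E'
import cv2
a=cv2.imread("pics/scene0.png")[80:380,180:440]; b=cv2.imread("pics/side0.png")[120:370,170:450]
cv2.imwrite("pics/a.png",cv2.resize(a,None,fx=2,fy=2,interpolation=3)); cv2.imwrite("pics/b.png",cv2.resize(b,None,fx=2.4,fy=2.4,interpolation=3))
E
```

```text
(no output)
```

View pics/a.png

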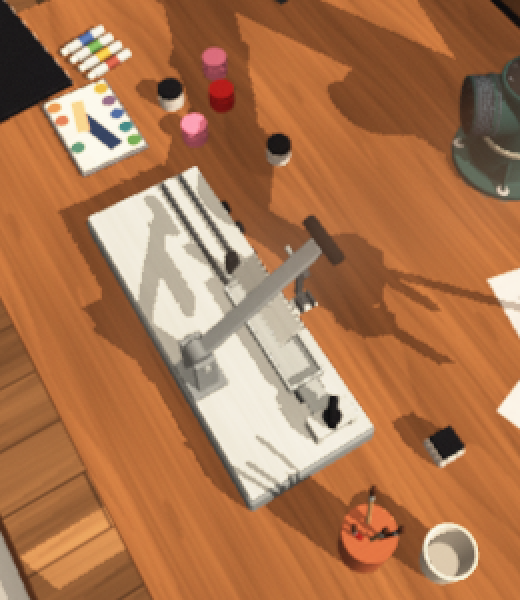

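View pics/b.png

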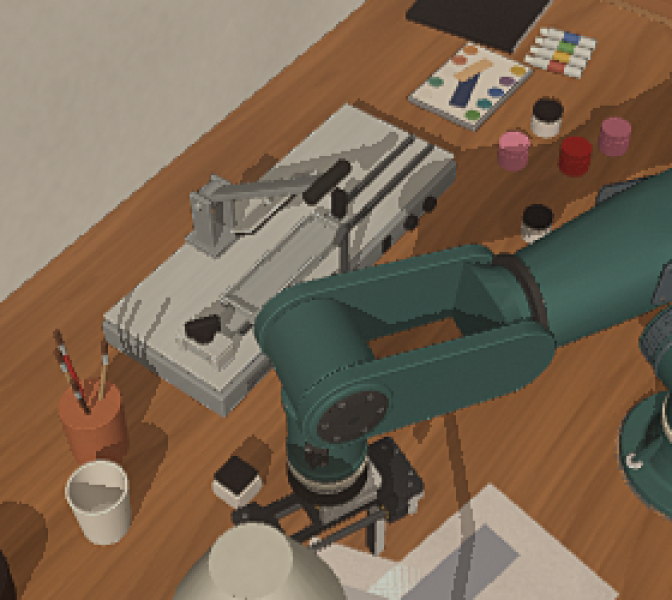

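Scene crop: shaker (corners 195,168 / 88,218 / 373,432 / 253,497), round black-lid jars at (171,95) and (279,149), a square one at (445,447), pink and red look-alikes nearby at (215,63), (222,95), (194,129). The side crop agrees, with the knob at (203,327) and the pull at (339,203).

```bash
cat > h.py <<'E'
import numpy as np, cv2
from scipy.spatial.transform import Rotation as R
from scipy.optimize import least_squares
from bench import robot,snapshot,spotter
def pose(o):
    T=np.eye(4);T[:3,:3]=R.from_euler('xyz',o["ee_rot"]).as_matrix();T[:3,3]=o["tool_pos"];return T
def cam(n):
    o=robot.get_obs(); s=snapshot(n)
    s["E"]=s["extrinsics"] if "extrinsics" in s else pose(o)@s["hand_eye"]
    return s
def proj(s,P):
    P=np.atleast_2d(P); q=(P-s["E"][:3,3])@s["E"][:3,:3]; q=q@s["camera_matrix"].T; return q[:,:2]/q[:,2:]
def ray(s,uv,z):
    d=s["E"][:3,:3]@np.linalg.solve(s["camera_matrix"],[uv[0],uv[1],1]); c=s["E"][:3,3]; return c+d*(z-c[2])/d[2]
def tri(obs):
    A=[];b=[]
    for s,uv in obs:
        d=s["E"][:3,:3]@np.linalg.solve(s["camera_matrix"],[uv[0],uv[1],1]);d/=np.linalg.norm(d);M=np.eye(3)-np.outer(d,d);A.append(M);b.append(M@s["E"][:3,3])
    return np.linalg.lstsq(np.vstack(A),np.hstack(b),rcond=None)[0]
def sh2w(p,P):
    P=np.atleast_2d(P).astype(float);c,s=np.cos(p[2]),np.sin(p[2]);return np.c_[p[0]+c*P[:,0]-s*P[:,1],p[1]+s*P[:,0]+c*P[:,1],P[:,2]]
def mv(target,yaw):
    """tool-axis shift and turn to the world target pointing down"""
    T=pose(robot.get_obs());d=T[:3,:3].T@(np.array(target)-T[:3,3])
    Rt=R.from_euler('xyz',[np.pi,0,yaw]).as_matrix()
    return np.round(d,4),np.round(np.degrees(R.from_matrix(T[:3,:3].T@Rt).as_rotvec()),2)
E
python3 - <<'E'
from h import *
a=cam("scene");b=cam("side")
A=lambda u,v:np.array([180+u/2,80+v/2]);B=lambda u,v:np.array([170+u/2.4,120+v/2.4])
pts=[(a,A(195,168),(-.06,-.25,.066)),(a,A(88,218),(.165,-.25,.066)),(a,A(373,432),(-.06,.325,.066)),(a,A(253,497),(.165,.325,.066)),
(b,B(348,103),(.165,-.25,.066)),(b,B(455,155),(-.06,-.25,.066)),(b,B(222,403),(-.06,.325,.066)),(b,B(103,318),(.165,.325,.066)),(a,A(332,405),(0,.285,.134)),(b,B(203,325),(0,.285,.13))]
f=lambda p:np.hstack([proj(s,sh2w(p,P))[0]-uv for s,uv,P in pts])
r=least_squares(f,[.5,.1,0],loss='soft_l1');print(r.x,f(r.x).round(1))
g=tri([(a,A(323,240)),(b,B(326,182))]);print("handle",g,sh2w(r.x,(.13-.21,.115,.299)))
print("pull top",tri([(a,A(232,254)),(b,B(339,195))]),sh2w(r.x,(0,-.013,.135)))
print("j1",tri([(a,A(171,87)),(b,B(547,107))]),"j2",tri([(a,A(279,142)),(b,B(538,215))]),"jsq",tri([(a,A(446,440)),(b,B(237,472))]))
print("cup",ray(a,A(450,590),0)[:2],"pot",ray(a,A(368,560),0)[:2],"pink",ray(a,A(194,122),.046),ray(a,A(222,86),.046),ray(a,A(215,54),.046))
E
```

```text
[ 5.94998197e-01 -3.78187291e-04 -7.73859809e-03] [ 1.5 -3.  -1.6 -1.2  3.5 -3.3 -0.2  3.4 -1.5 -1.2  1.7 -0.4  0.  -3.
 -2.1 -0.2  2.   1.6  0.  -0.3]
handle [0.51933277 0.1142197  0.29865105] [[0.51589052 0.11523745 0.299     ]]
pull top [ 0.59525727 -0.01693645  0.12884929] [[ 0.5948976 -0.0133778  0.135    ]]
j1 [ 0.4844554  -0.44843256  0.04880054] j2 [ 0.3739436  -0.22551872  0.04385338] jsq [0.45811973 0.39272584 0.04452191]
cup [0.57427929 0.56497911] pot [0.65197886 0.46855985] pink [ 0.48786281 -0.34957956  0.046     ] [ 0.39728095 -0.39979902  0.046     ] [ 0.36715485 -0.48022003  0.046     ]
```

```bash
python3 - <<'E'
from h import *
print(cam("wrist")["hand_eye"].round(3), mv([.55,.285,.28],1.0))
E
```

```text
[[ 0.    -0.97  -0.241  0.07 ]
 [ 1.    -0.     0.001  0.   ]
 [-0.001 -0.241  0.97  -0.169]
 [ 0.     0.     0.     1.   ]] (array([-0.3812, -0.0617, -0.0635]), array([ 0.000e+00, -1.000e-02,  9.808e+01]))
```

Request:
servo_tool:
  commands: [-0.381,-0.062,-0.063,0,0,98,0.094,-0.381,-0.062,-0.063,0,0,98,0.094,-0.381,-0.062,-0.063,0,0,98,0.094,-0.381,-0.062,-0.063,0,0,98,0.094,-0.381,-0.062,-0.063,0,0,98,0.094,-0.381,-0.062,-0.063,0,0,98,0.094,-0.381,-0.062,-0.063,0,0,98,0.094,-0.381,-0.062,-0.063,0,0,98,0.094,-0.381,-0.062,-0.063,0,0,98,0.094,-0.381,-0.062,-0.063,0,0,98,0.094]

```text
time: 2.5
tool_pos: [0.5498, 0.2848, 0.2794]
ee_rot: [-3.141, 0.0, 1.002]
wrist_force: [-0.1, -0.3, 0.9]
width: 0.0939
finger_force: 0.0
```

```bash
python3 - <<'E'
from h import *
s=cam("wrist");cv2.imwrite("pics/w1.png",s["img"]);np.savez("w1.npz",E=s["E"],K=s["camera_matrix"])
o=robot.get_obs();print(o["time"],o["tool_pos"],o["ee_rot"],o["joint_positions"])
p=[.595,0,-.008]
print(proj(s,sh2w(p,[(0,.285,.134),(-.06,.325,.066),(.165,.325,.066)])))
for r in spotter.trace("clamp",s): print(r["conf"],r["box"])
E
```

```text
2.55 [0.54972259 0.28485828 0.27942278] [-3.14147691e+00  5.10312193e-06  1.00260771e+00] [3.86495183e-01 2.42102655e-01 1.06991391e+00 9.46671694e-05
 1.82964714e+00 9.54708031e-01]
[[356.55587589 164.5886572 ]
 [292.78402288 155.48452545]
 [454.29935529  52.49250177]]
0.92 [348.1, 142.9, 21.4, 40.8]
0.59 [355.9, 168.9, 93.2, 175.7]
```

View pics/w1.png

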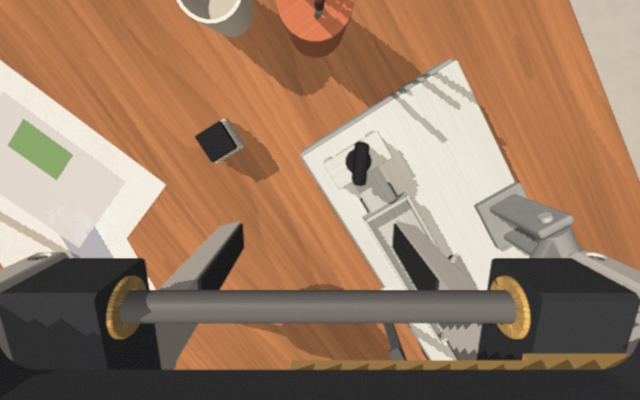

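```bash
python3 - <<'E'
from h import *
a=cam("scene");b=cam("side");s=cam("wrist")
A=lambda u,v:np.array([180+u/2,80+v/2]);B=lambda u,v:np.array([170+u/2.4,120+v/2.4])
g=s["img"].max(2); m=(g<60).astype(np.uint8);m[:, :330]=0;m[:,390:]=0;m[:130]=0;m[200:]=0
ys,xs=np.nonzero(m);print(len(xs),xs.min(),xs.max(),ys.min(),ys.max())
W=np.array([ray(s,(x,y),.13) for x,y in zip(xs,ys)])[:,:2]
(c,wh,an)=cv2.minAreaRect((W*1000).astype(np.float32));print(c,wh,an)
ev=np.linalg.eigh(np.cov(W.T))[1][:,1];print("wing yaw",np.arctan2(ev[1],ev[0]),W.mean(0))
pts=[(a,A(195,168),(-.06,-.25,.066)),(a,A(88,218),(.165,-.25,.066)),(a,A(373,432),(-.06,.325,.066)),
(b,B(348,103),(.165,-.25,.066)),(b,B(455,155),(-.06,-.25,.066)),(s,(302,154),(-.06,.325,.066)),(s,(458,60),(.165,.325,.066)),(s,(360,164),(0,.285,.13))]
f=lambda p:np.hstack([(2 if q is s else 1)*(proj(q,sh2w(p,P))[0]-uv) for q,uv,P in pts])
r=least_squares(f,[.6,0,0],loss='soft_l1');print(r.x,f(r.x).round(1))
f2=lambda p:np.hstack([(proj(q,sh2w(p,P))[0]-uv) for q,uv,P in pts if q is s])
r2=least_squares(f2,[.6,0,0]);print(r2.x,f2(r2.x).round(1)); p=r2.x
print(sh2w(p,(0,.285,.126)))
# sub-pixel edge of deck, wrist
E
python3 - <<'E'
import cv2
i=cv2.imread("pics/w1.png")[40:240,280:480];cv2.imwrite("pics/w1c.png",cv2.resize(i,None,fx=3,fy=3,interpolation=2))
E
```

```text
679 347 370 143 184
(599.3526611328125, 284.05029296875) (43.67155456542969, 24.27700424194336) 58.830772399902344
wing yaw 0.9952658532296179 [0.60056153 0.28461429]
[ 0.59523286 -0.00188468 -0.01924721] [  2.1  -3.4  -1.3  -2.2   2.3  -2.9  -0.4  -1.4   2.4  -0.2 -11.7   1.4
   2.  -12.3   0.1  -0.1]
[ 0.5893389  -0.00383727 -0.03947405] [-5.   1.   3.5 -2.1  1.   1.7]
[[0.60058608 0.28094072 0.126     ]]
```

View pics/w1c.png

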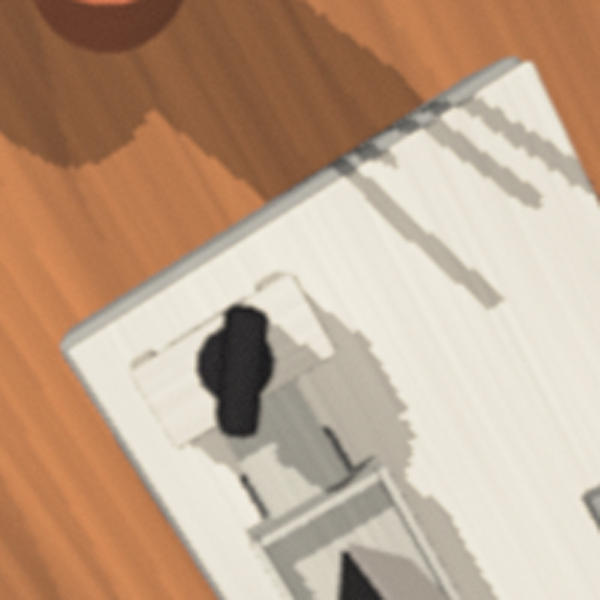

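```bash
python3 - <<'E'
from h import *
s=cam("wrist")
C=lambda u,v:(280+u/3,40+v/3)
c1=ray(s,C(70,350),.066);c2=ray(s,C(530,65),.066);l1=ray(s,C(222,600),.066)
print(c1,c2,np.linalg.norm(c2-c1),"yaw",np.arctan2(*(c2-c1)[1::-1]), "yaw edge",np.arctan2((c1-l1)[0]*-1,(c1-l1)[1]))
k1=ray(s,C(248,308),.134);k2=ray(s,C(238,435),.134);print(k1,k2,np.linalg.norm(k1-k2),(k1+k2)/2,np.arctan2(*(k1-k2)[1::-1]))
t1=ray(s,C(252,540),.099);t2=ray(s,C(378,462),.099);print("tray end",t1,t2,np.linalg.norm(t1-t2),np.arctan2(*(t2-t1)[1::-1]))
E
```

```text
[0.54780889 0.31727338 0.066     ] [0.76043125 0.31364324 0.066     ] 0.212653344298728 yaw -0.01707149902859301 yaw edge -0.028924685706768483
[0.61398033 0.30128632 0.134     ] [0.58847117 0.26491748 0.134     ] 0.044423083243299334 [0.60122575 0.2831019  0.134     ] 0.9591303595832515
tray end [0.57129358 0.21569545 0.099     ] [0.62985309 0.21689212 0.099     ] 0.05857173221821948 0.020432271971670284
```

```bash
python3 - <<'E'
from h import *
print(mv([.601,.2835,.16],.97),mv([.601,.2835,.12],.97))
E
```

```text
(array([0.0264, 0.0441, 0.1195]), array([-0.  , -0.01,  1.88])) (array([0.0264, 0.0441, 0.1595]), array([-0.  , -0.01,  1.88]))
```

Request:
servo_tool:
  commands: [0.0265,0.044,0.05,0,0,1.9,0.06,0.0265,0.044,0.1,0,0,1.9,0.06,0.0265,0.044,0.13,0,0,1.9,0.05,0.0265,0.044,0.15,0,0,1.9,0.05,0.0265,0.044,0.159,0,0,1.9,0.05,0.0265,0.044,0.159,0,0,1.9,0.05,0.0265,0.044,0.159,0,0,1.9,0.0,0.0265,0.044,0.159,0,0,1.9,0.0,0.0265,0.044,0.159,0,0,1.9,0.0,0.0265,0.044,0.159,0,0,1.9,0.0]

```text
time: 4.05
tool_pos: [0.6024, 0.2827, 0.121]
ee_rot: [3.138, -0.001, 0.968]
wrist_force: [0.7, 0.5, 0.3]
width: 0.0139
finger_force: 30.0
```

Request:
servo_tool:
  commands: [0,0,0,0,0,-9,0,0,0,0,0,0,-18,0,0,0,0,0,0,-27,0,0,0,0,0,0,-36,0,0,0,0,0,0,-45,0,0,0,0,0,0,-54,0,0,0,0,0,0,-62,0,0,0,0,0,0,-68,0,0,0,0,0,0,-71,0,0,0,0,0,0,-71,0]

```text
time: 5.3
tool_pos: [0.6014, 0.2828, 0.121]
ee_rot: [-3.142, 0.001, 2.206]
wrist_force: [1.2, -3.1, 2.8]
width: 0.0136
finger_force: 29.9
```

```bash
python3 - <<'E'
from h import *
o=robot.get_obs();print(o["wrist_torque"],o["ee_rot"],o["width"])
E
```

```text
[-0.56951673  0.02763988  0.0901067 ] [-3.14158696e+00  1.22377182e-03  2.20632492e+00] 0.013645453508087503
```

Request:
servo_tool:
  commands: [0,0,0,0,0,-2,0,0,0,0,0,0,-4,0,0,0,0,0,0,-4,0]

```text
time: 5.68
tool_pos: [0.6014, 0.2828, 0.121]
ee_rot: [3.142, 0.001, 2.276]
wrist_force: [0.1, -3.8, 3.8]
width: 0.0142
finger_force: 31.1
```

```bash
python3 - <<'E'
from h import *
o=robot.get_obs();print(o["wrist_torque"],o["ee_rot"],o["width"],mv([.5,.16,.26],1.57),mv([.601,.2827,.26],2.2))
E
```

```text
[-0.835761    0.04305995 -0.68710744] [3.14154882e+00 1.05308320e-03 2.27615034e+00] 0.014248156436020286 (array([-0.0279, -0.1568, -0.139 ]), array([2.000e-02, 6.000e-02, 4.046e+01])) (array([ 0.    , -0.0003, -0.139 ]), array([0.  , 0.06, 4.36]))
```

Request:
servo_tool:
  commands: [0,0,0,0,0,0,0.04,0,0,0,0,0,0,0.05,0,0,-0.05,0,0,0,0.05,0,0,-0.11,0,0,0,0.05,0,0,-0.17,0,0,0,0.05,0,0,-0.23,0,0,0,0.05,0,0,-0.28,0,0,0,0.05,0,0,-0.28,0,0,0,0.05]

```text
time: 6.68
tool_pos: [0.6015, 0.2845, 0.4064]
ee_rot: [3.131, 0.003, 2.279]
wrist_force: [-0.6, -0.0, 0.8]
width: 0.0499
finger_force: 0.0
```

```bash
python3 - <<'E'
from h import *
print(mv([.58,-.06,.40],1.55))
E
```

```text
(array([-0.2477, -0.2405,  0.0045]), array([ 0.66, -0.06, 41.77]))
```

Request:
servo_tool:
  commands: [-0.248,-0.24,0.0,0,0,41.8,0.05,-0.248,-0.24,0.0,0,0,41.8,0.05,-0.248,-0.24,0.0,0,0,41.8,0.05,-0.248,-0.24,0.0,0,0,41.8,0.05,-0.248,-0.24,0.0,0,0,41.8,0.05,-0.248,-0.24,0.0,0,0,41.8,0.05,-0.248,-0.24,0.0,0,0,41.8,0.05,-0.248,-0.24,0.0,0,0,41.8,0.05,-0.248,-0.24,0.0,0,0,41.8,0.05]

```text
time: 7.8
tool_pos: [0.5796, -0.0594, 0.4]
ee_rot: [-3.141, -0.001, 1.55]
wrist_force: [0.5, -0.8, -0.6]
width: 0.05
finger_force: 0.0
```

```bash
python3 - <<'E'
from h import *
s=cam("wrist");cv2.imwrite("pics/w2.png",s["img"])
p=[.5958,-.002,-.02]
print(robot.get_obs()["tool_pos"],proj(s,sh2w(p,[(0,-.018,.135),(-.06,-.25,.066)])))
for n in ["tray_pull","jar_a"]:
  for r in spotter.trace(n,s): print(n,r["conf"],r["box"])
E
```

```text
[ 0.57959382 -0.05943921  0.4001911 ] [[328.86269453 143.32463035]
 [293.60408311 269.55952105]]
tray_pull 0.91 [311.5, 24.9, 41.5, 123.8]
tray_pull 0.73 [224.0, 0.0, 229.0, 92.0]
jar_a 0.75 [266.1, 333.2, 23.0, 28.4]
jar_a 0.57 [199.4, 235.9, 30.7, 22.6]
```

View pics/w2.png

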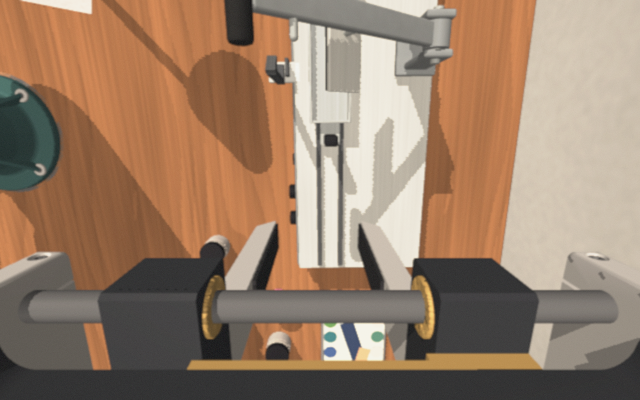

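```bash
python3 - <<'E'
from h import *
s=cam("wrist")
P=ray(s,(331,140.5),.135);print("pull",P)
K=np.array([.6014,.2828]);print("yaw pull-knob",np.arctan2(-(K-P[:2])[0],(K-P[:2])[1]))
for u1,u2,z in [((297,130),(298.5,266),.066),((319,130),(319.5,264),.066),((342,130),(342.5,264),.066),((427.5,150),(419,265),.066)]:
    a=ray(s,u1,z);b=ray(s,u2,z);d=a-b;print(a,b,np.arctan2(-d[0],d[1]))
print(mv([P[0],P[1],.2],1.55),mv([P[0],P[1],.117],1.55))
E
```

```text
pull [ 0.59876067 -0.01666343  0.135     ]
yaw pull-knob -0.008813292392441649
[ 0.54649399 -0.00294128  0.066     ] [ 0.54011073 -0.24465541  0.066     ] -0.0264021968505496
[ 0.58227664 -0.00369618  0.066     ] [ 0.57838889 -0.24148858  0.066     ] -0.016347887691781214
[ 0.61968467 -0.00448537  0.066     ] [ 0.6201526  -0.24236565  0.066     ] 0.0019670692912594056
[ 0.76087387 -0.03976538  0.066     ] [ 0.75917011 -0.24726861  0.066     ] -0.008210589967109369
(array([0.0437, 0.0182, 0.2006]), array([ 0.02, -0.01, -0.04])) (array([0.0437, 0.0182, 0.2836]), array([ 0.02, -0.01, -0.04]))
```

Request:
servo_tool:
  commands: [0.044,0.018,0.05,0,0,0,0.06,0.044,0.018,0.1,0,0,0,0.06,0.044,0.018,0.15,0,0,0,0.06,0.044,0.018,0.2,0,0,0,0.06,0.044,0.018,0.23,0,0,0,0.06,0.044,0.018,0.255,0,0,0,0.06,0.044,0.018,0.275,0,0,0,0.06,0.044,0.018,0.284,0,0,0,0.06,0.044,0.018,0.284,0,0,0,0.06]

```text
time: 9.12
tool_pos: [0.5983, -0.0171, 0.1161]
ee_rot: [-3.141, -0.0, 1.548]
wrist_force: [-0.4, -0.1, 0.1]
width: 0.06
finger_force: 0.0
```

Request:
servo_tool:
  commands: [0,0,0,0,0,0,0,0,0,0,0,0,0,0,0,0,0,0,0,0,0,0,0,0,0,0,0,0]

```text
time: 9.62
tool_pos: [0.5986, -0.0174, 0.1168]
ee_rot: [3.141, -0.0, 1.548]
wrist_force: [-0.4, 0.2, -0.6]
width: 0.0233
finger_force: 0.0
```

Request:
servo_tool:
  commands: [0,0,0,0,0,0,0,0,0,0,0,0,0,0,-0.02,0,0,0,0,0,0,-0.05,0,0,0,0,0,0,-0.08,0.001,0,0,0,0,0,-0.11,0.001,0,0,0,0,0,-0.14,0.001,0,0,0,0,0,-0.17,0.002,0,0,0,0,0,-0.2,0.002,0,0,0,0,0,-0.22,0.002,0,0,0,0,0]

```text
time: 10.88
tool_pos: [0.5964, -0.2372, 0.1167]
ee_rot: [3.139, -0.003, 1.548]
wrist_force: [4.3, 4.4, 0.9]
width: 0.0201
finger_force: 30.0
```

Request:
servo_tool:
  commands: [-0.005,0,0,0,0,0,0,-0.01,0,0,0,0,0,0,-0.013,0,0,0,0,0,0,-0.013,0,0,0,0,0,0]

```text
time: 11.38
tool_pos: [0.5963, -0.2467, 0.1166]
ee_rot: [3.14, -0.006, 1.55]
wrist_force: [4.3, 7.9, 0.7]
width: 0.0198
finger_force: 30.0
```

Request:
servo_tool:
  commands: [0,0,0,0,0,0,0.05,0,0,0,0,0,0,0.07,0,0,-0.06,0,0,0,0.09,0,0,-0.12,0,0,0,0.09,-0.06,-0.06,-0.18,0,0,0,0.09,-0.1,-0.12,-0.22,0,0,0,0.09,-0.145,-0.165,-0.24,0,0,0,0.09,-0.145,-0.165,-0.24,0,0,0,0.09,-0.145,-0.165,-0.24,0,0,0,0.09]

```text
time: 12.5
tool_pos: [0.4239, -0.3946, 0.3594]
ee_rot: [3.139, 0.004, 1.54]
wrist_force: [0.2, 1.0, 0.0]
width: 0.0902
finger_force: 0.0
```

```bash
python3 - <<'E'
from h import *
s=cam("wrist");cv2.imwrite("pics/w3.png",s["img"])
print(robot.get_obs()["tool_pos"],proj(s,[(.484,-.448,.046),(.374,-.2255,.046)]))
for r in spotter.trace("jar_a",s): print(r["conf"],r["box"])
E
```

```text
[ 0.42520195 -0.39315689  0.35772799] [[355.18567597 196.40757322]
 [280.16874951  51.64001809]]
0.85 [273.7, 194.1, 29.6, 35.6]
0.84 [342.1, 120.4, 33.8, 30.9]
0.83 [265.2, 37.8, 33.4, 33.9]
0.59 [291.5, 148.8, 29.2, 36.0]
```

View pics/w3.png

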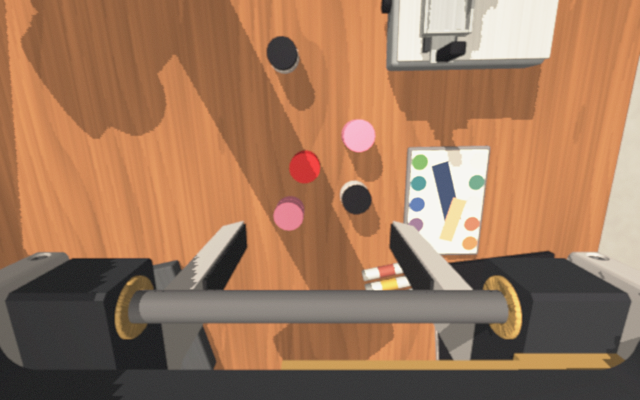

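```bash
cat >> h.py <<'E'
def lid(s,uv,r=25,z=.046,th=75):
    m=(s["img"].max(2)<th).astype(np.uint8); n,L,st,ce=cv2.connectedComponentsWithStats(m)
    i=min((i for i in range(1,n) if st[i][4]>120),key=lambda i:np.hypot(*(ce[i]-uv)))
    c=cv2.findContours((L==i).astype(np.uint8),0,2)[0][0][:,0]
    W=np.array([ray(s,q,z)[:2] for q in c]);h=cv2.convexHull((W*1e3).astype(np.float32))
    return ce[i],np.array(cv2.minEnclosingCircle(h)[0]).round(1),cv2.minAreaRect(h)
E
python3 - <<'E'
from h import *
s=cam("wrist")
for uv in [(357,198),(282,53)]: print(lid(s,uv))
E
```

```text
(array([355.30128205, 202.49038462]), array([ 485.8, -453.2]), ((486.1913757324219, -453.33477783203125), (46.121280670166016, 44.448612213134766), 89.66545104980469))
(array([281.19678715,  55.5394913 ]), array([ 375.7, -228. ]), ((376.61944580078125, -227.5982666015625), (41.93120193481445, 42.56736373901367), 88.5599594116211))
```

```bash
python3 - <<'E'
from h import *
print(mv([.376,-.2275,.10],1.56),mv([.376,-.2275,.031],1.56))
E
```

```text
(array([ 0.1622, -0.0544,  0.2558]), array([-0.05, -0.08, -0.72])) (array([ 0.1621, -0.0544,  0.3248]), array([-0.05, -0.08, -0.72]))
```

Request:
servo_tool:
  commands: [0.06,-0.02,0.03,0,0,-0.7,0.08,0.12,-0.04,0.06,0,0,-0.7,0.08,0.162,-0.054,0.1,0,0,-0.7,0.08,0.162,-0.054,0.155,0,0,-0.7,0.08,0.162,-0.054,0.21,0,0,-0.7,0.08,0.162,-0.054,0.26,0,0,-0.7,0.08,0.162,-0.054,0.295,0,0,-0.7,0.08,0.162,-0.054,0.318,0,0,-0.7,0.08,0.162,-0.054,0.325,0,0,-0.7,0.08,0.162,-0.054,0.325,0,0,-0.7,0.08]

```text
time: 13.9
tool_pos: [0.3766, -0.2274, 0.031]
ee_rot: [-3.141, -0.001, 1.561]
wrist_force: [0.1, 0.4, 0.4]
width: 0.0801
finger_force: 0.0
```

Request:
servo_tool:
  commands: [0,0,0,0,0,0,0.02,0,0,0,0,0,0,0.02,0,0,0,0,0,0,0.02,0,0,0,0,0,0,0.02,0,0,0,0,0,0,0.02]

```text
time: 14.52
tool_pos: [0.3767, -0.2285, 0.0319]
ee_rot: [3.141, 0.0, 1.56]
wrist_force: [0.3, 0.6, 1.2]
width: 0.0456
finger_force: 30.0
```

```bash
python3 - <<'E'
from h import *
print(mv([.5975,-.118,.118],1.56))
E
```

```text
(array([ 0.1129,  0.2196, -0.0861]), array([ 0.03,  0.02, -0.02]))
```

Request:
servo_tool:
  commands: [0,0,-0.03,0,0,0,0.02,0,0,-0.09,0,0,0,0.02,0,0,-0.15,0,0,0,0.02,0.02,0.05,-0.17,0,0,0,0.02,0.05,0.1,-0.17,0,0,0,0.02,0.08,0.15,-0.17,0,0,0,0.02,0.105,0.2,-0.17,0,0,0,0.02,0.113,0.2195,-0.17,0,0,0,0.02,0.113,0.2195,-0.17,0,0,0,0.02,0.113,0.2195,-0.15,0,0,0,0.02]

```text
time: 15.78
tool_pos: [0.5977, -0.1184, 0.183]
ee_rot: [3.139, 0.001, 1.56]
wrist_force: [0.3, -0.6, -0.5]
width: 0.0458
finger_force: 30.0
```

```bash
python3 - <<'E'
from h import *
print(robot.get_obs()["width"],robot.get_obs()["wrist_force"],mv([.5975,-.118,.118],1.56))
E
```

```text
0.04584426654795809 [ 0.30388125 -0.55284869 -0.51699339] (array([ 0.0005, -0.0004,  0.065 ]), array([ 0.17,  0.07, -0.02]))
```

Request:
servo_tool:
  commands: [0,0,0.03,0,0,0,0.02,0,0,0.05,0,0,0,0.02,0,0,0.06,0,0,0,0.02,0,0,0.065,0,0,0,0.02,0,0,0.065,0,0,0,0.02,0,0,0.065,0,0,0,0.06,0,0,0.065,0,0,0,0.07,0,0,0.04,0,0,0,0.08,0,0,0,0,0,0,0.08,0,0,-0.05,0,0,0,0.08]

```text
time: 17.02
tool_pos: [0.5967, -0.1175, 0.2316]
ee_rot: [-3.139, -0.001, 1.56]
wrist_force: [1.0, -0.2, 0.5]
width: 0.0797
finger_force: 0.0
```

```bash
python3 - <<'E'
from h import *
print(mv([.44,-.40,.26],1.56))
E
```

```text
(array([-0.2841, -0.1537, -0.0283]), array([-0.13, -0.04, -0.  ]))
```

Request:
servo_tool:
  commands: [-0.05,-0.02,-0.03,0,0,0,0.08,-0.11,-0.04,-0.05,0,0,0,0.08,-0.17,-0.06,-0.05,0,0,0,0.08,-0.23,-0.08,-0.05,0,0,0,0.08,-0.28,-0.1,-0.05,0,0,0,0.08,-0.34,-0.115,-0.05,0,0,0,0.08,-0.375,-0.12,-0.05,0,0,0,0.08,-0.375,-0.12,-0.05,0,0,0,0.08,-0.375,-0.12,-0.05,0,0,0,0.08]

```text
time: 18.15
tool_pos: [0.4735, -0.4908, 0.2815]
ee_rot: [3.141, -0.001, 1.56]
wrist_force: [0.1, -0.1, 0.8]
width: 0.08
finger_force: 0.0
```

```bash
python3 - <<'E'
from h import *
s=cam("wrist");b=cam("side");cv2.imwrite("pics/w4.png",np.hstack([s["img"][:300],b["img"][100:400,150:450]])[:, :])
i=cv2.imread("pics/w4.png");cv2.imwrite("pics/w4.png",cv2.resize(i,(799,255)))
u=proj(s,[(.486,-.451,.046)])[0];print(u,lid(s,u),robot.get_obs()["tool_pos"])
for r in spotter.trace("jar_a",s): print(r["conf"],r["box"])
print(mv([.486,-.451,.031],1.56))
E
```

```text
[327.19148363 144.7397373 ] (array([327.36580311, 146.99792746]), array([ 486.2, -454.3]), ((485.7992248535156, -454.25714111328125), (44.61909866333008, 45.19605255126953), 89.40890502929688)) [ 0.47395579 -0.49004632  0.28217457]
0.87 [226.1, 142.8, 42.2, 39.7]
0.77 [311.3, 129.0, 37.3, 35.1]
0.57 [312.1, 42.7, 36.9, 43.0]
0.57 [241.7, 82.7, 42.7, 44.4]
(array([0.0392, 0.0115, 0.2512]), array([0.05, 0.03, 0.11]))
```

View pics/w4.png

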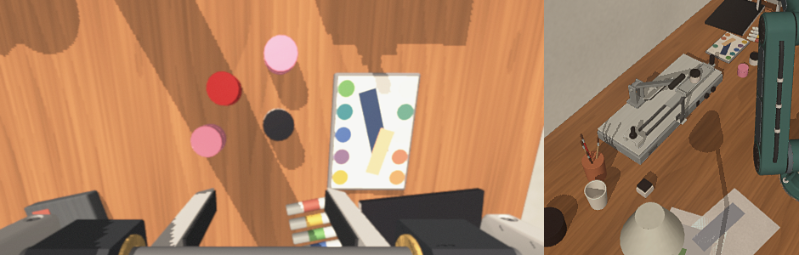

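Request:
servo_tool:
  commands: [0.037,0.0115,0.05,0,0,0,0.07,0.037,0.0115,0.1,0,0,0,0.07,0.037,0.0115,0.15,0,0,0,0.07,0.037,0.0115,0.2,0,0,0,0.07,0.037,0.0115,0.235,0,0,0,0.07,0.037,0.0115,0.251,0,0,0,0.07,0.037,0.0115,0.251,0,0,0,0.07,0.037,0.0115,0.251,0,0,0,0.03,0.037,0.0115,0.251,0,0,0,0.03,0.037,0.0115,0.251,0,0,0,0.03]

```text
time: 19.55
tool_pos: [0.486, -0.4554, 0.0326]
ee_rot: [3.139, 0.002, 1.56]
wrist_force: [0.2, -0.5, 3.7]
width: 0.0495
finger_force: 30.0
```

Request:
servo_tool:
  commands: [0,0,0,0,0,0,0.03,0,0,0,0,0,0,0.03,0,0,-0.05,0,0,0,0.03,0,0,-0.1,0,0,0,0.03,0,0,-0.15,0,0,0,0.03,0,0,-0.17,0,0,0,0.03]

```text
time: 20.3
tool_pos: [0.4857, -0.4554, 0.2046]
ee_rot: [3.138, 0.004, 1.56]
wrist_force: [-1.4, -0.0, -0.6]
width: 0.0496
finger_force: 30.0
```

```bash
python3 - <<'E'
from h import *
print(robot.get_obs()["width"],mv([.597,-.169,.117],1.56))
E
```

```text
0.049579960889516224 (array([0.2879, 0.1078, 0.0868]), array([ 0.22,  0.24, -0.01]))
```

Request:
servo_tool:
  commands: [0.05,0.02,0,0,0,0,0.03,0.1,0.04,0,0,0,0,0.03,0.15,0.06,0,0,0,0,0.03,0.2,0.08,0,0,0,0,0.03,0.25,0.1,0,0,0,0,0.03,0.285,0.108,0,0,0,0,0.03,0.285,0.108,0,0,0,0,0.03,0.285,0.108,0.03,0,0,0,0.03,0.285,0.108,0.05,0,0,0,0.03,0.285,0.108,0.06,0,0,0,0.03]

```text
time: 21.55
tool_pos: [0.5949, -0.1716, 0.1383]
ee_rot: [-3.138, -0.001, 1.558]
wrist_force: [-0.1, -0.3, -0.7]
width: 0.0497
finger_force: 30.0
```

```bash
python3 - <<'E'
from h import *
print(robot.get_obs()["wrist_force"],mv([.5971,-.172,.1185],1.56))
E
```

```text
[-0.06639121 -0.27664226 -0.6976792 ] (array([-0.0004,  0.0023,  0.0198]), array([-0.2 , -0.04, -0.09]))
```

Request:
servo_tool:
  commands: [0,0,0,0,0,0,0.03,0,0,0,0,0,0,0.03]

```text
time: 21.8
tool_pos: [0.5966, -0.1714, 0.1416]
ee_rot: [3.14, 0.001, 1.559]
wrist_force: [0.1, 0.2, -0.9]
width: 0.0498
finger_force: 30.0
```

```bash
python3 - <<'E'
from h import *
for i in range(3):
    print(robot.get_obs()["tool_pos"],mv([.5971,-.172,.1185],1.56)[0]); cam("wrist")
E
```

```text
[ 0.59663253 -0.17135484  0.14159495] [-0.0006  0.0004  0.0231]
[ 0.59677945 -0.17128725  0.14185228] [-0.0007  0.0003  0.0234]
[ 0.59677016 -0.17112484  0.14182034] [-0.0009  0.0003  0.0233]
```

Request:
servo_tool:
  commands: [0,0.0003,0.012,0,0,0,0.03,0,0.0003,0.019,0,0,0,0.03,0,0.0003,0.0235,0,0,0,0.03,0,0.0003,0.0235,0,0,0,0.03,0,0.0003,0.0235,0,0,0,0.03]

```text
time: 22.58
tool_pos: [0.5963, -0.1705, 0.1176]
ee_rot: [3.142, -0.0, 1.56]
wrist_force: [-2.9, 0.3, 5.2]
width: 0.0493
finger_force: 30.0
```

Request:
servo_tool:
  commands: [0,0,0,0,0,0,0.065,0,0,0,0,0,0,0.07,0,0,-0.02,0,0,0,0.08,0,0,-0.07,0,0,0,0.08,0,0,-0.13,0,0,0,0.08,0,0,-0.18,0,0,0,0.08,0,0,-0.18,0,0,0,0.08]

```text
time: 23.45
tool_pos: [0.5983, -0.1714, 0.3031]
ee_rot: [3.131, 0.004, 1.56]
wrist_force: [-0.6, -0.2, 0.1]
width: 0.0801
finger_force: 0.0
```

```bash
python3 - <<'E'
from h import *
s=cam("wrist");cv2.imwrite("pics/w5.png",s["img"][:320])
print(proj(s,[(.597,-.117,.131),(.597,-.17,.131)]),mv([.43,.42,.3],2.0),mv([.45,.25,.42],2.0))
a=cam("scene")
for r in spotter.trace("jar_a",a): print(r["conf"],r["box"])
print(lid(a,(403,300)))
E
```

```text
[[314.75565612 135.04197857]
 [315.37061739 182.04327611]] (array([ 0.5893, -0.1739, -0.0026]), array([  0.27,   0.17, -25.22])) (array([ 0.4193, -0.1514, -0.1221]), array([  0.27,   0.17, -25.22]))
0.72 [282.0, 121.1, 17.7, 16.8]
0.64 [391.6, 295.3, 22.6, 18.4]
0.55 [267.3, 169.0, 15.6, 16.2]
0.45 [268.6, 137.3, 13.1, 17.5]
(array([402.83950617, 300.82716049]), array([459.6, 394. ]), ((460.4209289550781, 394.4263916015625), (38.9581298828125, 39.457279205322266), 87.50190734863281))
```

View pics/w5.png

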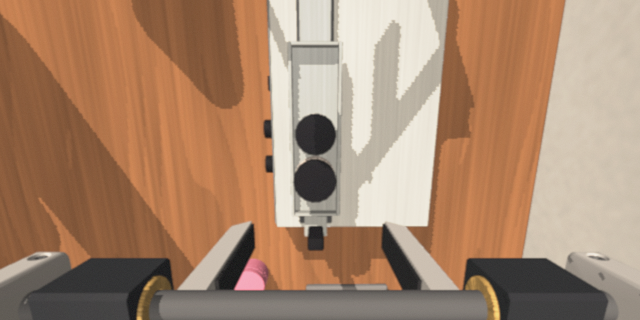

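Request:
servo_tool:
  commands: [0,-0.03,-0.05,0,0,0,0.08,0,-0.08,-0.1,0,0,0,0.08,0.05,-0.13,-0.12,0,0,0,0.08,0.11,-0.15,-0.12,0,0,0,0.08,0.17,-0.15,-0.12,0,0,0,0.08,0.23,-0.15,-0.12,0,0,0,0.08,0.29,-0.15,-0.12,0,0,0,0.08,0.35,-0.15,-0.12,0,0,0,0.08,0.41,-0.15,-0.1,0,0,0,0.08,0.47,-0.15,-0.06,0,0,0,0.08]

```text
time: 24.85
tool_pos: [0.4513, 0.2915, 0.3623]
ee_rot: [-3.141, 0.001, 1.561]
wrist_force: [0.8, 0.3, -0.3]
width: 0.0798
finger_force: 0.0
```

Request:
servo_tool:
  commands: [0.04,0,0.06,0,0,0,0.08,0.04,0,0.06,0,0,0,0.08,0.04,0,0.06,0,0,0,0.08]

```text
time: 25.22
tool_pos: [0.4516, 0.3286, 0.303]
ee_rot: [-3.139, 0.002, 1.56]
wrist_force: [-1.2, -0.6, 0.4]
width: 0.0798
finger_force: 0.0
```

```bash
python3 - <<'E'
from h import *
s=cam("wrist");cv2.imwrite("pics/w6.png",s["img"][:320])
u=proj(s,[(.459,.393,.046)])[0];print(u,lid(s,u),robot.get_obs()["tool_pos"])
for r in spotter.trace("jar_d",s): print(r["conf"],r["box"])
E
```

```text
[323.59396332 124.89025212] (array([323.79681763, 123.91554468]), array([459.4, 394. ]), ((459.4931640625, 393.9745788574219), (37.30824279785156, 38.431522369384766), 89.37813568115234)) [0.45227435 0.32841663 0.30513262]
0.57 [305.2, 108.9, 34.2, 28.0]
```

View pics/w6.png

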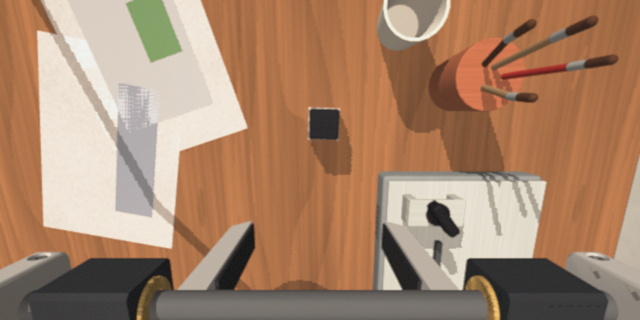

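```bash
python3 - <<'E'
from h import *
print(robot.get_obs()["tool_pos"],mv([.4595,.394,.031],1.556))
E
```

```text
[0.45270096 0.32836872 0.3064697 ] (array([0.0654, 0.0052, 0.2756]), array([ 0.16, -0.07,  0.14]))
```

Request:
servo_tool:
  commands: [0.065,0.006,0.05,0,0,0.2,0.08,0.065,0.006,0.1,0,0,0.2,0.08,0.065,0.006,0.15,0,0,0.2,0.08,0.065,0.006,0.2,0,0,0.2,0.08,0.065,0.006,0.25,0,0,0.2,0.08,0.065,0.006,0.274,0,0,0.2,0.08,0.065,0.006,0.274,0,0,0.2,0.08,0.065,0.006,0.274,0,0,0.2,0.03,0.065,0.006,0.274,0,0,0.2,0.03,0.065,0.006,0.274,0,0,0.2,0.03]

```text
time: 26.58
tool_pos: [0.4596, 0.3946, 0.0323]
ee_rot: [3.139, -0.002, 1.556]
wrist_force: [0.7, -0.5, -0.3]
width: 0.0532
finger_force: 0.0
```

Request:
servo_tool:
  commands: [0,0,0,0,0,0,0.03,0,0,0,0,0,0,0.03,0,0,0,0,0,0,0.03]

```text
time: 26.95
tool_pos: [0.459, 0.3944, 0.0313]
ee_rot: [3.141, -0.001, 1.556]
wrist_force: [-0.8, -0.9, 5.0]
width: 0.0442
finger_force: 29.8
```

Request:
servo_tool:
  commands: [0,0,-0.06,0,0,0,0.03,0,0,-0.12,0,0,0,0.03,0,0,-0.18,0,0,0,0.03,0,0,-0.24,0,0,0,0.03,0,0,-0.3,0,0,0,0.03,-0.04,0,-0.35,0,0,0,0.03,-0.09,0,-0.38,0,0,0,0.03,-0.15,0,-0.38,0,0,0,0.03,-0.21,0,-0.38,0,0,0,0.03,-0.27,0,-0.38,0,0,0,0.03]

```text
time: 28.2
tool_pos: [0.4544, 0.1224, 0.4098]
ee_rot: [-3.141, 0.0, 1.557]
wrist_force: [1.1, 0.1, -0.9]
width: 0.0437
finger_force: 29.8
```

Request:
servo_tool:
  commands: [-0.06,0,0,0,0,0,0.03,-0.12,0.03,0,0,0,0,0.03,-0.17,0.07,0,0,0,0,0.03,-0.19,0.12,0.03,0,0,0,0.03,-0.19,0.136,0.08,0,0,0,0.03,-0.19,0.136,0.13,0,0,0,0.03,-0.19,0.136,0.18,0,0,0,0.03,-0.19,0.136,0.22,0,0,0,0.03,-0.19,0.136,0.22,0,0,0,0.03,-0.19,0.136,0.22,0,0,0,0.03]

```text
time: 29.45
tool_pos: [0.5887, -0.0679, 0.1921]
ee_rot: [3.139, 0.0, 1.556]
wrist_force: [0.8, 0.3, 0.8]
width: 0.0441
finger_force: 29.8
```

```bash
python3 - <<'E'
from h import *
print(robot.get_obs()["tool_pos"],robot.get_obs()["width"],mv([.598,-.068,.1175],1.561))
E
```

```text
[ 0.58874486 -0.06793592  0.1921477 ] 0.044056251448986096 (array([0.0001, 0.0091, 0.0747]), array([ 0.13,  0.02, -0.26]))
```

Request:
servo_tool:
  commands: [0,0.009,0,0,0,-0.3,0.03,0,0.009,0.025,0,0,-0.3,0.03,0,0.009,0.045,0,0,-0.3,0.03,0,0.009,0.06,0,0,-0.3,0.03,0,0.009,0.07,0,0,-0.3,0.03,0,0.009,0.0745,0,0,-0.3,0.03,0,0.009,0.0745,0,0,-0.3,0.03,0,0.009,0.0745,0,0,-0.3,0.03]

```text
time: 30.45
tool_pos: [0.5974, -0.068, 0.1166]
ee_rot: [3.14, 0.0, 1.562]
wrist_force: [0.7, 0.5, -0.3]
width: 0.0436
finger_force: 29.8
```

Request:
servo_tool:
  commands: [0,0,0,0,0,0,0.055,0,0,0,0,0,0,0.07,0,0,-0.02,0,0,0,0.07,-0.02,0,-0.07,0,0,0,0.07,-0.08,0,-0.13,0,0,0,0.06,-0.13,0,-0.18,0,0,0,0.06,-0.14,0,-0.19,0,0,0,0.06,-0.14,0,-0.19,0,0,0,0.06,-0.14,0,-0.19,0,0,0,0.06]

```text
time: 31.58
tool_pos: [0.5955, -0.2072, 0.3047]
ee_rot: [-3.14, -0.001, 1.562]
wrist_force: [-0.4, -0.5, -0.5]
width: 0.0599
finger_force: 0.0
```

```bash
python3 - <<'E'
from h import *
s=cam("wrist");a=cam("scene")
cv2.imwrite("pics/w7.png",np.hstack([s["img"][:320,200:480],cv2.resize(a["img"][60:380,160:440],None,fx=1.6,fy=1.6)[:320,:448]]))
print(robot.get_obs()["tool_pos"],proj(s,[(.597,-.117,.131),(.5965,-.17,.131),(.598,-.068,.131)]),mv([.5963,-.246,.117],1.56))
E
```

```text
[ 0.59536757 -0.20650891  0.303907  ] [[319.05942509 102.22720718]
 [318.98012444 151.40144273]
 [319.65250831  53.24581657]] (array([-0.0398,  0.0018,  0.1868]), array([-0.18, -0.11,  0.18]))
```

View pics/w7.png

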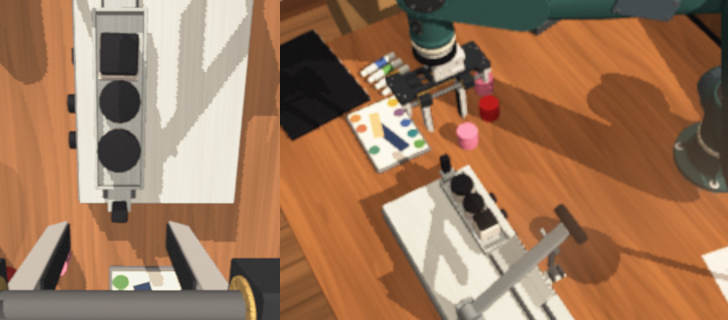

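```bash
python3 - <<'E'
import cv2,numpy as np
a=cv2.imread("pics/scene0.png");b=cv2.imread("pics/side0.png")
cv2.imwrite("pics/full.png",np.vstack([cv2.resize(a,(480,300)),cv2.resize(b,(480,300))]))
E
```

```text
(no output)
```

View pics/full.png

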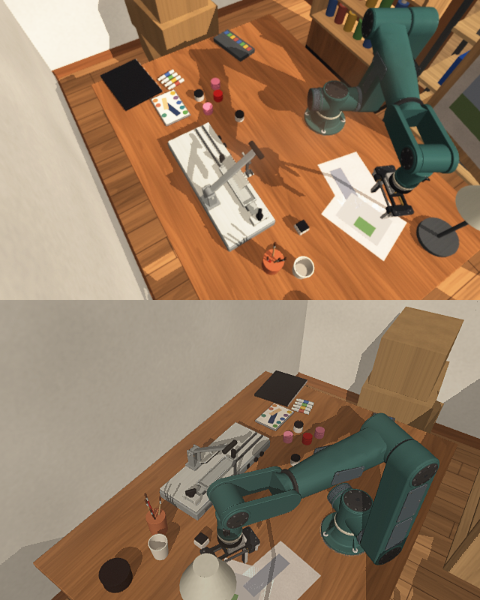

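Only three jars exist; all stand in a row in the tray. Now grip the pull.

Request:
servo_tool:
  commands: [-0.04,0.002,0.05,0,0,0,0.06,-0.04,0.002,0.1,0,0,0,0.06,-0.04,0.002,0.14,0,0,0,0.06,-0.04,0.002,0.17,0,0,0,0.06,-0.04,0.002,0.187,0,0,0,0.06,-0.04,0.002,0.187,0,0,0,0.06,-0.04,0.002,0.187,0,0,0,0,-0.04,0.002,0.187,0,0,0,0,-0.04,0.002,0.187,0,0,0,0,-0.04,0.002,0.187,0,0,0,0]

```text
time: 32.92
tool_pos: [0.5975, -0.2482, 0.1196]
ee_rot: [3.141, 0.0, 1.561]
wrist_force: [0.2, -0.5, -0.6]
width: 0.0232
finger_force: 0.0
```

Request:
servo_tool:
  commands: [0,0,0,0,0,0,0,0,0,0,0,0,0,0]

```text
time: 33.17
tool_pos: [0.5964, -0.2481, 0.1195]
ee_rot: [-3.14, 0.0, 1.561]
wrist_force: [-5.1, 0.6, 3.9]
width: 0.0195
finger_force: 30.0
```

Request:
servo_tool:
  commands: [0.008,0,0,0,0,0,0,0.025,0,0,0,0,0,0,0.045,0,0,0,0,0,0,0.07,0,0,0,0,0,0,0.095,0,0,0,0,0,0,0.12,0,0,0,0,0,0,0.145,0,0,0,0,0,0,0.17,0,0,0,0,0,0,0.192,0,0,0,0,0,0,0.21,0,0,0,0,0,0]

```text
time: 34.42
tool_pos: [0.5986, -0.0386, 0.1195]
ee_rot: [-3.14, 0.003, 1.561]
wrist_force: [-4.4, -3.7, 4.4]
width: 0.02
finger_force: 30.0
```

Request:
servo_tool:
  commands: [0.01,0,0,0,0,0,0,0.017,0,0,0,0,0,0,0.022,0,0,0,0,0,0,0.025,0,0,0,0,0,0,0.026,0,0,0,0,0,0,0.026,0,0,0,0,0,0]

```text
time: 35.17
tool_pos: [0.5989, -0.0178, 0.1195]
ee_rot: [-3.14, 0.01, 1.559]
wrist_force: [-5.3, -12.9, 4.4]
width: 0.0198
finger_force: 30.0
```

Request:
servo_tool:
  commands: [0.003,0,0,0,0,0,0,0.003,0,0,0,0,0,0]

```text
time: 35.42
tool_pos: [0.5988, -0.0172, 0.1195]
ee_rot: [-3.14, 0.015, 1.558]
wrist_force: [-4.9, -18.5, 4.0]
width: 0.0197
finger_force: 30.0
```

Request:
servo_tool:
  commands: [0,0,0,0,0,0,0.04,0,0,0,0,0,0,0.06,-0.003,0,-0.03,0,0,0,0.06,-0.003,0,-0.09,0,0,0,0.06,-0.003,0,-0.15,0,0,0,0.06,-0.003,0,-0.21,0,0,0,0.06,-0.003,0,-0.27,0,0,0,0.06,-0.003,0,-0.29,0,0,0,0.06,-0.003,0,-0.29,0,0,0,0.06]

```text
time: 36.55
tool_pos: [0.6004, -0.0112, 0.4112]
ee_rot: [3.136, -0.0, 1.563]
wrist_force: [-0.4, 0.3, -0.1]
width: 0.06
finger_force: 0.0
```

```bash
python3 - <<'E'
from h import *
print(mv([.601,.283,.41],2.20))
E
```

```text
(array([ 0.2942, -0.0016,  0.0013]), array([  0.31,   0.09, -36.49]))
```

Request:
servo_tool:
  commands: [0.06,0,0,0,0,-9,0.05,0.12,0,0,0,0,-18,0.05,0.18,0,0,0,0,-27,0.05,0.24,-0.002,0,0,0,-37,0.05,0.294,-0.002,0,0,0,-37,0.05,0.294,-0.002,0.06,0,0,-37,0.05,0.294,-0.002,0.12,0,0,-37,0.05,0.294,-0.002,0.18,0,0,-37,0.05,0.294,-0.002,0.23,0,0,-37,0.05,0.294,-0.002,0.23,0,0,-37,0.05]

```text
time: 37.8
tool_pos: [0.5957, 0.2809, 0.1698]
ee_rot: [-3.126, -0.005, 2.208]
wrist_force: [-0.3, 0.2, -0.2]
width: 0.0504
finger_force: 0.0
```

```bash
python3 - <<'E'
from h import *
print(robot.get_obs()["tool_pos"],mv([.6014,.2828,.121],2.21))
E
```

```text
[0.59570156 0.28091279 0.16982734] (array([-0.0021,  0.0065,  0.0487]), array([-0.9 , -0.29, -0.11]))
```

Request:
servo_tool:
  commands: [0,0,0,0,0,0,0.05,0,0,0,0,0,0,0.05]

```text
time: 38.05
tool_pos: [0.6019, 0.2828, 0.1831]
ee_rot: [3.135, 0.002, 2.208]
wrist_force: [0.5, 0.6, -0.1]
width: 0.0502
finger_force: 0.0
```

```bash
python3 - <<'E'
from h import *
print(robot.get_obs()["tool_pos"],mv([.6014,.2828,.121],2.21))
E
```

```text
[0.60189876 0.2827909  0.18307726] (array([ 0.0004, -0.0008,  0.0621]), array([ 0.38,  0.1 , -0.14]))
```

Request:
servo_tool:
  commands: [0,0,0.025,0,0,0,0.05,0,0,0.045,0,0,0,0.05,0,0,0.057,0,0,0,0.05,0,0,0.061,0,0,0,0.05,0,0,0.061,0,0,0,0.05,0,0,0.061,0,0,0,0,0,0,0.061,0,0,0,0,0,0,0.061,0,0,0,0,0,0,0.061,0,0,0,0,0,0,0.061,0,0,0,0]

```text
time: 39.3
tool_pos: [0.6013, 0.2827, 0.1193]
ee_rot: [3.138, 0.001, 2.208]
wrist_force: [2.1, 1.1, 3.7]
width: 0.0137
finger_force: 30.6
```

Request:
servo_tool:
  commands: [0,0,0,0,0,9,0,0,0,0,0,0,18,0,0,0,0,0,0,27,0,0,0,0,0,0,36,0,0,0,0,0,0,45,0,0,0,0,0,0,54,0,0,0,0,0,0,62,0,0,0,0,0,0,68,0,0,0,0,0,0,72,0,0,0,0,0,0,72,0]

```text
time: 40.55
tool_pos: [0.6023, 0.2826, 0.1193]
ee_rot: [3.138, -0.005, 0.95]
wrist_force: [4.2, 1.3, 2.7]
width: 0.014
finger_force: 31.2
```

```bash
python3 - <<'E'
from h import *
o=robot.get_obs();print(o["wrist_torque"],o["ee_rot"],o["width"])
E
```

```text
[ 0.23148689 -0.67946354 -0.01221265] [ 3.1381478  -0.00486636  0.95005721] 0.013953801814114286
```

Request:
servo_tool:
  commands: [0,0,0,0,0,2,0,0,0,0,0,0,3.5,0,0,0,0,0,0,3.5,0]

```text
time: 40.92
tool_pos: [0.6024, 0.2826, 0.1193]
ee_rot: [3.138, -0.005, 0.891]
wrist_force: [5.0, 1.3, 2.8]
width: 0.0138
finger_force: 31.2
```

```bash
python3 - <<'E'
from h import *
o=robot.get_obs();print(o["wrist_torque"],o["ee_rot"],o["width"])
E
```

```text
[ 0.22512421 -0.69744424  0.39615868] [ 3.13817445 -0.00506577  0.89052735] 0.013837394615226886
```

Request:
servo_tool:
  commands: [0,0,0,0,0,0,0.04,0,0,0,0,0,0,0.05,0,0,-0.03,0,0,0,0.05,0,0,-0.08,0,0,0,0.05,0,0,-0.14,0,0,0,0.05,0,0,-0.2,0,0,0,0.05,0,0,-0.26,0,0,0,0.05,0,0,-0.29,0,0,0,0.02,0,0,-0.29,0,0,0,0.0,0,0,-0.29,0,0,0,0.0]

```text
time: 42.18
tool_pos: [0.6, 0.2819, 0.4049]
ee_rot: [-3.139, 0.005, 0.89]
wrist_force: [-0.5, -0.0, -0.2]
width: 0.0231
finger_force: 0.0
```

```bash
python3 - <<'E'
from h import *
s=cam("wrist");sd=cam("side");a=cam("scene")
cv2.imwrite("pics/w8.png",np.hstack([s["img"][:320,200:560],cv2.resize(sd["img"][150:310,200:360],(320,320))]))
p=[.5986,-.002,-.0097]
print(robot.get_obs()["tool_pos"],"handle",sh2w(p,(.13-.255*np.cos(.6),.115,.299)))
print("proj",proj(a,sh2w(p,(-.08,.115,.299))),proj(sd,sh2w(p,(-.08,.115,.299))))
E
```

```text
[0.59988995 0.28188057 0.40490941] handle [[0.51925869 0.11377505 0.299     ]]
proj [[341.32213556 199.98027989]] [[305.88396031 195.55016999]]
```

View pics/w8.png

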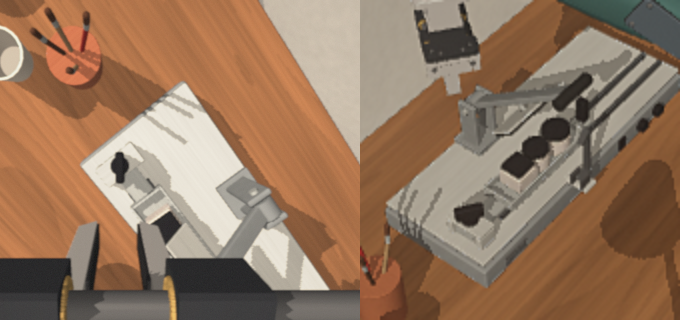

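```bash
python3 - <<'E'
from h import *
print(mv([.519,.114,.335],1.561))
E
```

```text
(array([-0.181 ,  0.0431,  0.0707]), array([ -0.26,   0.21, -38.47]))
```

Request:
servo_tool:
  commands: [-0.05,0.01,0,0,0,-9,0,-0.1,0.02,0,0,0,-18,0,-0.15,0.035,0,0,0,-28,0,-0.181,0.043,0.02,0,0,-38.4,0,-0.181,0.043,0.05,0,0,-38.4,0,-0.181,0.043,0.065,0,0,-38.4,0,-0.181,0.043,0.065,0,0,-38.4,0,-0.181,0.043,0.065,0,0,-38.4,0]

```text
time: 43.32
tool_pos: [0.52, 0.1148, 0.3437]
ee_rot: [3.141, -0.0, 1.561]
wrist_force: [0.2, 0.9, 0.7]
width: 0.0004
finger_force: 0.0
```

```bash
python3 - <<'E'
from h import *
o=robot.get_obs();print(o["tool_pos"],o["width"])
for q in [0,.1,.2,.3,.4,.5,.58,.63]:
    f=.6-q;print(q,mv([.7297-.255*np.cos(f),.114,.155+.255*np.sin(f)+.022],1.561)[0])
E
```

```text
[0.51995084 0.11477658 0.34369516] 0.00038889862138049235
0 [-0.0008 -0.0007  0.0227]
0.1 [-0.0009 -0.0141  0.0444]
0.2 [-0.001  -0.0252  0.0674]
0.3 [-0.0011 -0.0339  0.0913]
0.4 [-0.0012 -0.0403  0.116 ]
0.5 [-0.0013 -0.0441  0.1412]
0.58 [-0.0013 -0.0453  0.1616]
0.63 [-0.0013 -0.0453  0.1743]
```

Request:
servo_tool:
  commands: [-0.001,-0.001,0.022,0,0,0,0,-0.001,-0.008,0.034,0,0,0,0,-0.001,-0.014,0.045,0,0,0,0,-0.001,-0.02,0.057,0,0,0,0,-0.001,-0.026,0.068,0,0,0,0,-0.001,-0.03,0.08,0,0,0,0,-0.001,-0.034,0.092,0,0,0,0,-0.001,-0.038,0.105,0,0,0,0,-0.001,-0.041,0.117,0,0,0,0,-0.001,-0.041,0.117,0,0,0,0]

```text
time: 44.58
tool_pos: [0.4778, 0.1141, 0.2253]
ee_rot: [-3.14, -0.0, 1.56]
wrist_force: [-4.2, 1.1, 4.5]
width: 0.0003
finger_force: 2.5
```

Request:
servo_tool:
  commands: [0,-0.002,0.012,0,0,0,0,0,-0.0035,0.024,0,0,0,0,0,-0.0045,0.036,0,0,0,0,0,-0.0045,0.048,0,0,0,0,0,-0.0045,0.057,0,0,0,0,0,-0.0045,0.057,0,0,0,0]

```text
time: 45.32
tool_pos: [0.4742, 0.1141, 0.1702]
ee_rot: [3.141, -0.001, 1.56]
wrist_force: [-4.9, 0.8, 8.9]
width: 0.0004
finger_force: 4.6
```

Request:
servo_tool:
  commands: [0,0,0.003,0,0,0,0,0,0,0.005,0,0,0,0,0,0,0.005,0,0,0,0]

```text
time: 45.7
tool_pos: [0.4742, 0.1141, 0.1668]
ee_rot: [3.14, -0.001, 1.56]
wrist_force: [-7.2, 1.1, 11.4]
width: 0.0006
finger_force: 6.0
```

Request:
servo_tool:
  commands: [0,0,-0.005,0,0,0,0,0,0,-0.012,0,0,0,0,0,0,-0.02,0,0,0,0,0,0,-0.04,0,0,0,0,0,0,-0.08,0,0,0,0,0,0,-0.14,0,0,0,0,0,-0.03,-0.2,0,0,0,0,0,-0.08,-0.25,0,0,0,0,0,-0.11,-0.25,0,0,0,0,0,-0.11,-0.25,0,0,0,0]

```text
time: 46.95
tool_pos: [0.3635, 0.1151, 0.4167]
ee_rot: [3.134, -0.001, 1.561]
wrist_force: [1.2, 1.2, -0.3]
width: 0.0003
finger_force: 0.0
```

```bash
python3 - <<'E'
from h import *
s=cam("scene");sd=cam("side");p=[.5986,-.002,-.0097]
for c in (s,sd): print(proj(c,sh2w(p,[(-.125,.115,.155),(-.08,.115,.299)])))
cv2.imwrite("pics/w9.png",np.hstack([cv2.resize(s["img"][130:350,200:420],(396,396)),cv2.resize(sd["img"][130:330,190:390],(396,396))]))
E
```

```text
[[350.50077949 217.20925211]
 [341.32213556 199.98027989]]
[[317.92012857 233.70580394]
 [305.88396031 195.55016999]]
```

View pics/w9.png

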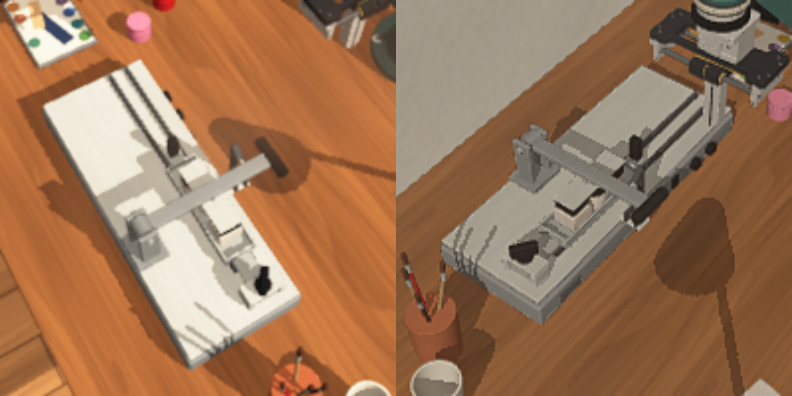

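The lever is latched (scene handle at 351,217, as predicted for latched). The jars are under the pad, the tray is home and the knob is tight.

```bash
python3 -c "
from bench import close_job
print(close_job())"
```

```text
the job is handed in; nothing more can be done
None
```

The job is handed in at about 47 s robot time: the three jars present (jar_b, jar_c, jar_d) stand in one row in the tray, which is fully home, with the knob tight and the lever latched; the palette, pot and cup were not touched, and the judge's result was not shown.

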